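# Show an irrigation strainer to the inspection camera

## Robot

A 6-joint arm with a two-finger parallel gripper is mounted at the origin on the work surface; the furniture and walls round the work are solid. World frame = base frame: x ahead of the robot, y to its left, z up, the work surface at z = 0. Lengths are in m, angles in rad, forces in N, time in s.
With the tool pointing down it reaches from about 0.375 to 0.825 m from the base axis. Payload 5.5 kg.
Tool frame: the origin (TCP) lies at the very end of the fingers, on their centre line; the grasp point (between the pads) lies 19 mm behind it; z points along the fingers, y is the line along which they close (so a half turn about z gives the same grasp; the last joint's range is limited). The gripper opens to 85 mm and grips with 20 to 120 N. Pads are 22 mm wide; open, the fingers measure 114 mm over their backs; the gripper's body (76 mm by 85 mm) begins 54 mm behind the grasp point. The pads swing forward as they close: fully open they stand 13 mm farther back than shut.
Start: joints at [1.274, 0.314, -0.047, 1.21, 0, 1.571], TCP at [0.175, 0.574, 0.231] pointing down, gripper open.
Joint ranges: [-2.67, 2.67], [-0.69, 1.73], [-1.03, 1.25], [-2.08, 2.16], [-1.42, 1.45], [-3.14, 3.14]. Speed limits (rad/s): [2.39, 2.39, 3.01, 3.14, 3.14, 3.14].

## Interface

Orientations are given as a unit quaternion [w, x, y, z].
In Python, from plant import readout, camera, get_calibration, r gives the robot as it stands. The module is installed in compiled form; this text tells all that it offers.
- The arm moves only by the tool send_rows, never from a script. Its arguments are lists of equal length, an entry for each row: "linear": the shift along the tool's x, y, z in m, a list of three; "dr": the turn, a rotation vector about the tool's x, y, z in degrees, a list of three; "claw": the closure, from 0 (fully open) to 1 (shut). A call has 1 to 10 rows; each row is the pose to reach, as a shift and turn from the pose commanded when the call began, along the tool's axes at that moment; what a row does not reach only later rows make up. A row lasts 1/10 s, in which the tool goes at most 50 mm and 8.59 degrees, less where a joint would pass 70% of its speed; a pose out of reach is approached as far as the arm can. A call with a gripper value outside its range is refused whole. The fingers move at their own pace and stop on an object; "force" is the grip in N (left out, the last holds). Time passes only in rows, so rows that repeat a pose let the fingers close. It gives the time, the measured TCP pose, the force, the opening and the grip force at its end, in the units of the state.
- readout.sense(): the state, without advancing time (a new reading comes with each control period).
- camera(name): name is "scene" or "top" or "wrist"; returns the picture (384x512x3 uint8, blue, green, red); there is no depth.
- get_calibration(name): a dict with "camera_matrix" (3x3 intrinsics, pixels), "rvec" (rotation vector, rad) and "tvec" (3), from world to camera coordinates, as OpenCV has them. Camera axes: x right, y down, z forward; pixel columns grow to the right and rows downward; lengths in m; the calibration is good to about 2 mm. A picture is of the moment at which its call begins: read the wrist's pose just before it. get_calibration takes no time and is no camera call; for the wrist camera it gives the pose at the moment of the call.
- r.finish_job(): hands the job in; it is judged then, once.
The state is a dict: "t": time; "joints": joint angles; "dq": joint speeds; "tau": joint torques, N m; "eef_pos": TCP position; "eef_rot": TCP orientation; "wrist_force": force on the tool from outside, world axes, zero at the start; "ft_torque": the same for the moment, N m; "width": opening from 0.0 (shut) to 1.0 (fully open); "finger_force": force on a finger pad.
Only numpy, scipy, OpenCV 4.12 (cv2) and the standard library are available. Lean on these libraries where they do the work, as an engineer would, in place of code of your own. Each camera call takes 0.05 s, during which the arm holds its last target. There are 200 camera calls.

## Task

First set the lever of the three-way valve straight up, which is its off position, while the strainer is still in its housing. Then draw the strainer up out of the housing and hold it still in the air in front of the inspection camera: its lower end toward the lens and about 80 mm from it, its axis in line with the camera's line of sight. Finish while holding it there, with the lever still straight up and the jar, tape measure and tape roll left where they were.

Things in the scene. Friction and masses are not known exactly. Their poses are not given: they have to be found in the camera images.
- filter_unit: Fixed unit: grey plate 130 x 210 x 10 mm (x, y, z) with a black open-topped round housing and a brass valve with a steel lever. Origin: centre of the plate's underside, z up, front to -x, yaw within 0.35. Housing at y +55 mm: rim at z 92 mm, 62 mm across, bore 40 mm. Valve along x at y -45 mm, up to z 66 mm. Lever pivot at x 0, y -80, z 45 mm, hinge along y. Stands left or right of the middle.
- valve_lever (a joint): Angle of the valve lever in rad: 0 straight up (off); positive leans to the unit's front (-x), negative to its rear; stops at -0.9 and 0.9. It starts leaning to the front. Friction holds it where it is left (about 1.5 N at the knob moves it).
- lever_knob (a point): Centre of the lever's black knob, a cylinder 22 mm in diameter and 26 mm long lying along the unit's y axis, 100 mm from the lever's pivot; below it is a flat steel bar 14 mm wide (along the swing) and 6 mm thick (along the unit's y).
- strainer: Loose round white cartridge with dark mesh bands, about 90 g. Origin: centre of its lower end; z along its axis to the knob. Body 33 mm across to z 78, flange 50 mm across z 78-84, knob 24 mm across z 84-124 mm. Starts upright in the housing, flange on the rim (origin 14 mm above the bench), 3.5 mm play all round; only its weight holds it.
- camera_head: Fixed inspection camera: aluminium box 38 x 38 x 36 mm, black lens barrel 30 mm across, on a low stand with a round foot 96 mm across. Origin: centre of the lens front, 100 mm above the bench. Its z axis is the line of sight out of the lens, 30 degrees (0.524 rad) from vertical, leaning toward -x, the robot's side (stand yaw within 0.35 rad).
- feed_jar: Bystander: amber jar with black lid, 64 mm across, 94 mm high, standing upright. Origin: centre of its underside.
- tape_measure: Bystander: pocket tape measure, 68 x 76 x 31 mm, lying flat. Origin: centre of its underside.
- tape_roll: Bystander: roll of tape, 66 mm across, 18 mm high, lying flat. Origin: centre of its underside.
Mind the look-alikes: they are no part of the job. Several things have the shape of the strainer; the one meant has the colours described above.

How it is judged:
By the outcome, as a careful person would: the job done as asked, in the order asked, and still so for the second after the job is handed in, while the arm keeps its last pose, push and grip.
It also fails if it takes over 61 s, if anything falls off the work surface, if the arm or the gripper's body presses on something with over 40 N, if the wrist force passes 120 N, or if a joint passes its speed limit or range.

## Working session

There is one attempt and no reset: what is moved stays moved. The work goes in short steps, Python scripts to look and compute and a tool call to move; the robot and the scene stay as the last step left them, time stands still between calls to the robot, and variables do not carry over. Pictures are saved under pics/ and viewed, at most 10 in all, crops included, and the job is handed in when it is done.

Besides the shell and the picture viewer there is one more tool, called after ">>>" as name(argument=value, ...), one argument or row to a line, values as JSON. send_rows: Moves the arm, as the interface text tells. Its arguments: {"type":"object","properties":{"linear":{"type":"array","items":{"type":"array","items":{"type":"number"}}},"dr":{"type":"array","items":{"type":"array","items":{"type":"number"}}},"claw":{"type":"array","items":{"type":"number"}},"force":{"type":"number"}},"required":["linear","dr","claw"]}

```bash
mkdir -p pics
python3 - <<'E'
from plant import readout,camera,get_calibration
import cv2
for n in("scene","top"):
    cv2.imwrite(f"pics/{n}0.png",camera(n)); c=get_calibration(n); print(n,c)
s=readout.sense();print(s)
E
```

```text
scene {'camera_matrix': array([[458.68981104,   0.        , 254.84182667],
       [  0.        , 458.68981104, 190.99944825],
       [  0.        ,   0.        ,   1.        ]]), 'rvec': array([ 2.32810488, -0.78216797,  0.28161813]), 'tvec': array([-0.39968085,  0.33459547,  1.03946358])}
top {'camera_matrix': array([[493.30139685,   0.        , 263.95457593],
       [  0.        , 493.30139685, 194.51327236],
       [  0.        ,   0.        ,   1.        ]]), 'rvec': array([ 2.18705258, -2.16265425,  0.06884404]), 'tvec': array([0.02394339, 0.50867679, 1.72789634])}
{'t': 0.1, 'joints': array([ 1.27399574e+00,  3.14153831e-01, -4.79405309e-02,  1.21020180e+00,
        7.53146515e-06,  1.57080051e+00]), 'dq': array([-0.00138135, -0.00150048,  0.00285606, -0.00061459, -0.0016791 ,
       -0.00110005]), 'tau': array([-6.07494803e-04, -5.40769029e+01,  3.40541303e+01,  1.12335366e-02,
       -1.75175057e-05, -1.44147145e-05]), 'eef_pos': array([0.17532854, 0.57328834, 0.23053857]), 'eef_rot': array([-1.14602596e-04,  1.47858226e-01,  9.89008282e-01, -7.41117525e-04]), 'wrist_force': array([ 0.47158298, -0.56841298,  0.49100775]), 'ft_torque': array([-0.02769167, -0.03898702,  0.00500907]), 'finger_force': 0.0, 'width': 0.9950851470384262}
```

View pics/scene0.png

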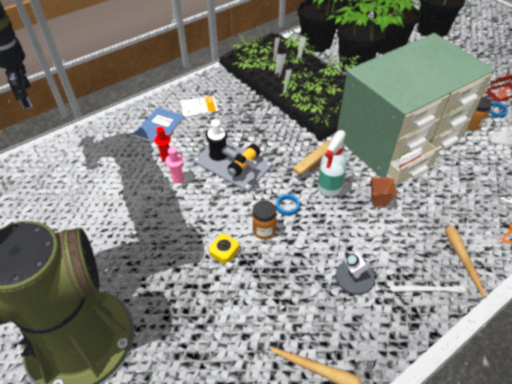

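View pics/top0.png

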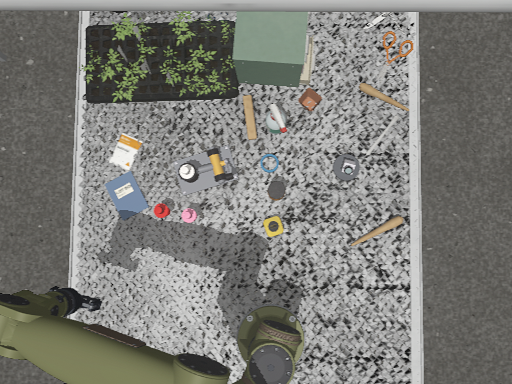

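The scene view shows the unit at about (232,160), with the white strainer knob at (216,130). The camera head is at (355,270), the jar at (264,218), the tape measure at (224,247) and the blue roll at (288,205). Strainer-shaped candidates in the top view are white (188,172), red (162,211) and pink (189,215). The white one in the black housing fits the description; I'll confirm it with an enlarged crop.

Run:
```python
import cv2,numpy as np
t=cv2.imread("pics/top0.png");s=cv2.imread("pics/scene0.png")
R=lambda a:cv2.resize(a,(400,300),interpolation=cv2.INTER_CUBIC)
a=R(t[140:200,165:245]);b=R(s[110:194,184:296]);c=R(t[137:197,305:385]);d=R(s[240:300,315:395])
cv2.imwrite("pics/crop1.png",np.vstack([np.hstack([a,b]),np.hstack([c,d])]))
```

```text
(no output)
```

View pics/crop1.png

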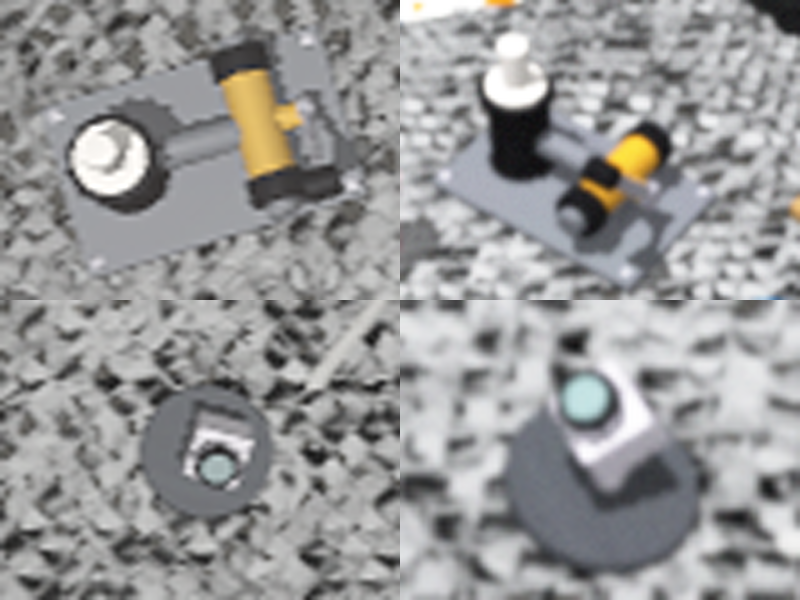

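The white cartridge with its white flange stands in the black housing, so it is the strainer (top (187,171), scene (216,123)). The lever knob is at top (229,176), scene (240,159). The lens is at top (348,170), scene (352,260).

```bash
cat > h.py <<'E'
import cv2,numpy as np
from scipy.spatial.transform import Rotation as Rn
from plant import readout,camera,get_calibration
def ray(c,p):
    R=Rn.from_rotvec(c['rvec']).as_matrix(); t=np.array(c['tvec'])
    d=R.T@np.linalg.solve(c['camera_matrix'],[p[0],p[1],1.]); return -R.T@t,d/np.linalg.norm(d)
def plane(c,p,z): o,d=ray(c,p); return o+d*(z-o[2])/d[2]
def tri(l):
    A=0;b=0
    for c,p in l:
        o,d=ray(c,p);M=np.eye(3)-np.outer(d,d);A=A+M;b=b+M@o
    x=np.linalg.solve(A,b); res=[round(1000*np.linalg.norm((np.eye(3)-np.outer(d,d))@(x-o)),1) for o,d in (ray(c,p) for c,p in l)]
    return x,res
def proj(c,P): return cv2.projectPoints(np.array(P,float).reshape(-1,3),np.array(c['rvec']),np.array(c['tvec']),c['camera_matrix'],None)[0].reshape(-1,2)
def tool(): 
    s=readout.sense();q=s['eef_rot'];return np.array(s['eef_pos']),Rn.from_quat(np.r_[q[1:],q[0]]),s
def to(P,R):  # shift and turn in tool axes to reach world pose
    p,R0,s=tool(); return (R0.inv().apply(np.array(P)-p)).round(4),np.degrees((R0.inv()*R).as_rotvec()).round(2)
E
python3 - <<'E'
from h import *
np.set_printoptions(precision=4,suppress=True)
T=get_calibration("top");S=get_calibration("scene")
C=np.array([plane(T,p,.01)for p in[(176.4,163.2),(226.6,147.6),(236,177.6),(184.6,192.6)]]);print(C,C.mean(0))
v=(C[0]-C[1]+C[3]-C[2]);print("y axis",v, 'yaw',np.arctan2(-v[0],v[1]))
print("strainer top",tri([(T,(184.8,169.6)),(S,(215.6,122.6))]),"flange",plane(T,(187,171.6),.098))
print("knob",tri([(T,(229.4,176.4)),(S,(240.3,159))]))
print("lens",tri([(T,(348.4,170.4)),(S,(352,259.6))]),plane(T,(346.4,167),0))
for n,p in dict(jar=(277,188),tm=(274,227),roll=(269,163)).items(): print(n,plane(T,p,.05))
W=get_calibration("wrist");p,R,s=tool();o,d=ray(W,(256,192));print("wristcam in tool",R.inv().apply(o-p),R.inv().apply(d),W['camera_matrix'][0])
E
```

```text
[[0.6185 0.3455 0.01  ]
 [0.6768 0.166  0.01  ]
 [0.5687 0.1305 0.01  ]
 [0.513  0.3134 0.01  ]] [0.5943 0.2388 0.01  ]
y axis [-0.114   0.3623  0.    ] yaw 0.3049006019389338
strainer top (array([0.5806, 0.2927, 0.1325]), [np.float64(0.6), np.float64(0.6)]) flange [0.5777 0.2914 0.098 ]
knob (array([0.561 , 0.145 , 0.1156]), [np.float64(0.3), np.float64(0.3)])
lens (array([ 0.5882, -0.2577,  0.0935]), [np.float64(0.4), np.float64(0.4)]) [ 0.6122 -0.265   0.    ]
jar [ 0.5293 -0.016   0.05  ]
tm [ 0.3936 -0.0069  0.05  ]
roll [0.6168 0.0128 0.05  ]
wristcam in tool [ 0.086   0.0007 -0.1428] [-0.3261  0.0089  0.9453] [340.5013   0.     253.246 ]
```

```bash
cat >> h.py <<'E'
def down(yaw,flip=0): # tool x = -u (yaw of unit), z down
    u=np.array([np.cos(yaw),np.sin(yaw),0]);v=np.array([-u[1],u[0],0]);
    return Rn.from_matrix(np.c_[-u,v,[0,0,-1]])
E
python3 - <<'E'
from h import *
print(to([.575,.20,.27],down(.305)))
E
```

```text
(array([-0.4914, -0.2401, -0.0391]), array([-8.000e-02, -3.000e-02, -3.448e+01]))
```

>>> send_rows(
  linear=[
    [-0.04,-0.02,-0.035],
    [-0.08,-0.04,-0.04],
    [-0.12,-0.06,-0.04],
    [-0.16,-0.08,-0.04],
    [-0.2,-0.1,-0.04],
    [-0.24,-0.12,-0.04],
    [-0.28,-0.14,-0.04],
    [-0.32,-0.16,-0.04],
    [-0.36,-0.18,-0.04],
    [-0.4,-0.2,-0.04],
  ],
  dr=[
    [0,0,-3],
    [0,0,-6],
    [0,0,-9],
    [0,0,-12],
    [0,0,-16],
    [0,0,-20],
    [0,0,-24],
    [0,0,-28],
    [0,0,-32],
    [0,0,-34.5],
  ],
  claw=[0,0,0,0,0,0,0,0,0,0],
)

```text
t: 1.1
eef_pos: [0.5004, 0.2639, 0.271]
eef_rot: [-0.0, -0.153, 0.988, -0.0]
wrist_force: [0.4, 0.6, 1.0]
width: 0.997
finger_force: 0.0
```

Run:
```python
from h import *
print(to([.575,.20,.27],down(.305)),readout.sense()['joints'])
```

```text
(array([-0.0517, -0.0835,  0.001 ]), array([ 0.  , -0.03,  0.15])) [ 4.85297390e-01  2.36594740e-01 -5.87708762e-02  1.27592997e+00
  1.03040487e-04  1.77631970e-01]
```

>>> send_rows(
  linear=[
    [-0.025,-0.04,0],
    [-0.05,-0.08,0],
    [-0.05,-0.083,0],
    [-0.05,-0.083,0],
  ],
  dr=[
    [0,0,0],
    [0,0,0],
    [0,0,0],
    [0,0,0],
  ],
  claw=[0,0,0,0],
)

```text
t: 1.5
eef_pos: [0.5723, 0.2002, 0.2704]
eef_rot: [-0.001, -0.151, 0.989, 0.0]
wrist_force: [-1.0, 0.4, -0.6]
width: 0.998
finger_force: 0.0
```

Run:
```python
from h import *
import pickle
W=get_calibration("wrist");I=camera("wrist");cv2.imwrite("pics/w1.png",I);pickle.dump(W,open("w1.pkl","wb"))
print(readout.sense()['eef_pos'])
print(proj(W,[[.561,.145,.1156],[.5778,.2913,.138]]))
cv2.imwrite("pics/w1b.png",cv2.resize(I,(800,600)))
```

```text
[0.57159526 0.20123013 0.27069707]
[[195.34997615 144.34228012]
 [348.44150644 216.89056153]]
```

View pics/w1b.png

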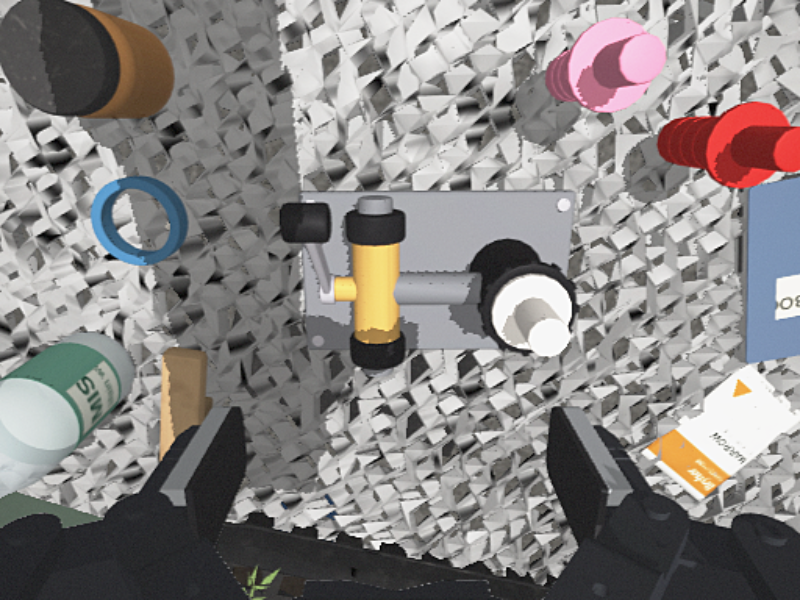

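The wrist view shows the lever knob at (306,222)/1.5625 and the strainer knob's top face at (548,338)/1.5625. Both are within 3 px of my prediction. The plate is square to the image, so the yaw of 0.305 holds.

Run:
```python
from h import *
import pickle
W=pickle.load(open("w1.pkl","rb"));k=1/1.5625
np.set_printoptions(precision=4,suppress=True)
a,b,c,d=[plane(W,np.array(p)*k,z) for p,z in[((440,191),.01),((440,349),.01),((563,205),.01),((318,341),.01)]]
u=np.array([np.cos(.305),np.sin(.305),0]);v=np.array([-u[1],u[0],0])
print("front/rear edge u",a@u,b@u,"mid",(a+b)@u/2,"screws mid",(c+d)/2,"u,v",(c+d)@u/2,(c+d)@v/2)
T=get_calibration("top");S=get_calibration("scene")
K=tri([(T,(229.4,176.4)),(S,(240.3,159)),(W,(306*k,222*k))]);print("knob",K,"u,v",K[0]@u,K[0]@v)
X=tri([(T,(184.8,169.6)),(S,(215.6,122.6)),(W,(548*k,338*k))]);print("str",X,X[0]@u,X[0]@v)
e=.5943*u[0]+.2388*u[1]; print("center uv prior",e,.2388*v[1]+.5943*v[0])
print(to([K[0][0],K[0][1],.27],down(.305)))
```

```text
front/rear edge u 0.5731275738466951 0.7022985949843736 mid 0.6377130844155343 screws mid [0.5942 0.2417 0.01  ] u,v 0.6393289385020856 0.052071395826387944
knob (array([0.5603, 0.1449, 0.1157]), [np.float64(0.5), np.float64(0.9), np.float64(1.3)]) u,v 0.5779133618199467 -0.030078333048643137
str (array([0.58  , 0.2938, 0.1321]), [np.float64(0.8), np.float64(1.6), np.float64(2.3)]) 0.6414587908475188 0.10602660327179869
center uv prior 0.638581254150972 0.04931441824630911
(array([ 0.0277, -0.0504,  0.0007]), array([ 0.03, -0.09, -0.03]))
```

>>> send_rows(
  linear=[
    [0.014,-0.025,0],
    [0.028,-0.05,0],
    [0.028,-0.05,0.04],
    [0.028,-0.05,0.08],
    [0.028,-0.05,0.11],
    [0.028,-0.05,0.135],
    [0.028,-0.05,0.155],
    [0.028,-0.05,0.165],
    [0.028,-0.05,0.172],
    [0.028,-0.05,0.172],
  ],
  dr=[
    [0,0,0],
    [0,0,0],
    [0,0,0],
    [0,0,0],
    [0,0,0],
    [0,0,0],
    [0,0,0],
    [0,0,0],
    [0,0,0],
    [0,0,0],
  ],
  claw=[0,0,0,0,0,0,0,0,0,0],
)

```text
t: 2.55
eef_pos: [0.5599, 0.1459, 0.0991]
eef_rot: [-0.0, -0.153, 0.988, 0.0]
wrist_force: [0.8, -0.3, 1.2]
width: 0.997
finger_force: 0.0
```

>>> send_rows(
  linear=[
    [0,0,0],
    [0,0,0],
    [0,0,0],
    [0,0,0],
    [0,0,0],
    [0,0,0],
    [0,0,0],
    [0,0,0],
    [0,0,0],
    [0,0,0],
  ],
  dr=[
    [0,0,0],
    [0,0,0],
    [0,0,0],
    [0,0,0],
    [0,0,0],
    [0,0,0],
    [0,0,0],
    [0,0,0],
    [0,0,0],
    [0,0,0],
  ],
  claw=[0.3,0.5,0.6,0.7,0.8,0.8,0.8,0.8,0.8,0.8],
  force=20,
)

```text
t: 3.55
eef_pos: [0.5608, 0.1447, 0.0998]
eef_rot: [0.0, -0.152, 0.988, -0.001]
wrist_force: [-0.4, -4.7, 5.5]
width: 0.296
finger_force: 26.1
```

Run:
```python
from h import *
p,R,s=tool();u=np.array([np.cos(.305),np.sin(.305),0]);v=np.array([-u[1],u[0],0])
print(p@u,p@v,p[2],s['width'],s['finger_force'],s['wrist_force'])
```

```text
0.5783802150664029 -0.030435302626886047 0.09982668876123788 0.2958000091710321 26.10752284526825 [-0.40754148 -4.70444083  5.5364402 ]
```

>>> send_rows(
  linear=[
    [-0.0066,0,-0.0045],
    [-0.0135,0,-0.0085],
    [-0.0208,0,-0.0119],
    [-0.0282,0,-0.0147],
    [-0.0359,0,-0.0169],
    [-0.0438,0,-0.0185],
    [-0.0517,0,-0.0195],
    [-0.06,0,-0.0198],
    [-0.06,0,-0.0198],
    [-0.06,0,-0.0198],
  ],
  dr=[
    [0,0,0],
    [0,0,0],
    [0,0,0],
    [0,0,0],
    [0,0,0],
    [0,0,0],
    [0,0,0],
    [0,0,0],
    [0,0,0],
    [0,0,0],
  ],
  claw=[0.8,0.8,0.8,0.8,0.8,0.8,0.8,0.8,0.8,0.8],
)

```text
t: 4.55
eef_pos: [0.6179, 0.1627, 0.119]
eef_rot: [0.0, -0.152, 0.988, -0.001]
wrist_force: [1.7, -5.2, 2.3]
width: 0.3
finger_force: 25.8
```

Run:
```python
from h import *
p,R,s=tool();u=np.array([np.cos(.305),np.sin(.305),0]);v=np.array([-u[1],u[0],0])
print(p@u,p@v,p[2],s['width'],s['finger_force'],s['wrist_force'])
```

```text
0.6382373310128165 -0.03033518074843157 0.11895544280532032 0.3000713779811031 25.82048535346985 [ 1.74997164 -5.20502321  2.29062635]
```

>>> send_rows(
  linear=[
    [0,0,0],
    [0,0,0],
    [0,0,0],
    [0,0,0],
    [0,0,0],
    [0,0,-0.03],
    [0,0,-0.07],
    [0,0,-0.11],
    [0.03,0.025,-0.15],
    [0.06,0.05,-0.15],
  ],
  dr=[
    [0,0,0],
    [0,0,0],
    [0,0,0],
    [0,0,0],
    [0,0,0],
    [0,0,0],
    [0,0,0],
    [0,0,0],
    [0,0,0],
    [0,0,0],
  ],
  claw=[0.5,0,0,0,0,0,0,0,0,0],
)

```text
t: 5.55
eef_pos: [0.548, 0.1937, 0.274]
eef_rot: [0.004, -0.151, 0.989, 0.001]
wrist_force: [-0.2, 1.4, 0.8]
width: 0.998
finger_force: 0.0
```

>>> send_rows(
  linear=[
    [0,0,0],
    [0,0,0],
  ],
  dr=[
    [0,0,0],
    [0,0,0],
  ],
  claw=[0,0],
)

```text
t: 5.75
eef_pos: [0.5451, 0.1934, 0.2697]
eef_rot: [0.001, -0.153, 0.988, 0.0]
wrist_force: [0.0, -1.2, -0.2]
width: 1.004
finger_force: 0.0
```

Run:
```python
from h import *
import pickle
W=get_calibration("wrist");I=camera("wrist");S=camera("scene")
cs=get_calibration("scene")
u=np.array([np.cos(.305),np.sin(.305),0]);v=np.array([-u[1],u[0],0])
for th in (-.1,0,.1):
    K=.6385*u-.030*v+np.array([0,0,.045])+.1*np.array([0,0,np.cos(th)])-.1*np.sin(th)*u
    print(th,(proj(W,K)*1.5625).round(1),(proj(cs,K)).round(1))
pickle.dump(W,open("w2.pkl","wb"))
a=cv2.resize(I,(800,600));b=cv2.resize(S[110:194,184:296],(0,0),fx=3.57,fy=3.57)
a[300:600,:400]=b[:300,:400]  # inset
cv2.imwrite("pics/w2b.png",a); print(readout.sense()['eef_pos'],proj(cs,.6385*u-.03*v+[0,0,.145]))
```

```text
-0.1 [[303.6 404.1]] [[255.  136.7]]
0 [[302.5 389. ]] [[252.9 138.6]]
0.1 [[301.7 372.7]] [[250.8 140.8]]
[0.5458776  0.19278521 0.26866063] [[252.90000054 138.6341879 ]]
```

View pics/w2b.png

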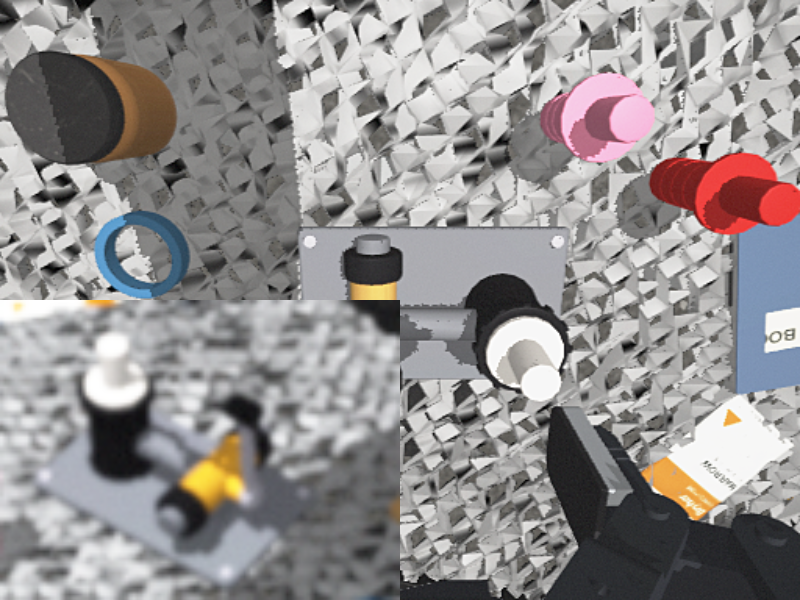

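The inset (scene view) shows the lever upright with its knob at about (252,141), but the inset hid the knob in the wrist view. I'll measure it there numerically.

Run:
```python
from h import *
W=get_calibration("wrist");I=camera("wrist")
u=np.array([np.cos(.305),np.sin(.305),0]);v=np.array([-u[1],u[0],0])
x0,y0=150,195
m=(I[y0:300,x0:225].max(2)<60).astype(np.uint8)
n,l,st,ce=cv2.connectedComponentsWithStats(m)
for i in range(1,n):
    if st[i][4]>40: print(st[i],ce[i]+[x0,y0])
for th in (-.1,0,.1):
    K=.6385*u-.030*v+np.array([0,0,.045])+.1*np.array([0,0,np.cos(th)])-.1*np.sin(th)*u
    print(th,proj(W,K).round(1),proj(W,K+[0,0,.011]).round(1))
cv2.imwrite("pics/k.png",cv2.resize(I[180:300,140:260],(480,480)))
```

```text
[ 29  28  40  37 857] [195.90315053 241.9428238 ]
[ 0 36 14 12 78] [156.03846154 237.56410256]
[12 48  6 14 46] [163.73913043 250.06521739]
[  0  55  11  50 303] [153.35973597 279.00990099]
[55 72 10 11 67] [208.47761194 272.43283582]
-0.1 [[195.1 258.9]] [[193.  265.5]]
0 [[194.4 249.2]] [[192.3 255.5]]
0.1 [[193.9 238.7]] [[191.7 244.7]]
```

View pics/k.png

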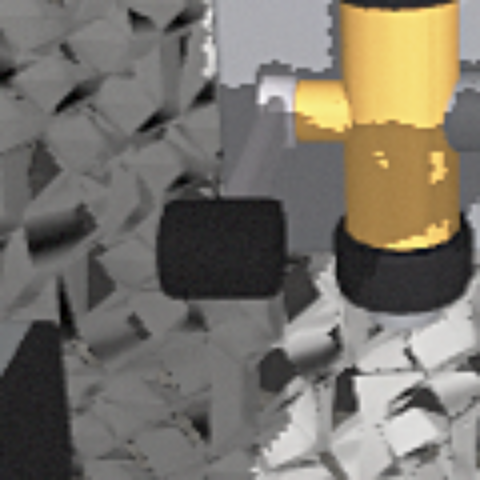

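The crop shows the lever knob centred at wrist pixel (195.5,242), with the pivot head near (209.5,203). I'll check the bias against known plate features.

Run:
```python
from h import *
W=get_calibration("wrist")
u=np.array([np.cos(.305),np.sin(.305),0]);v=np.array([-u[1],u[0],0]);k=1/1.5625
c=.6385*u+.05*v
for n,(x,y,z),px in [("front edge",(-.065,0,.01),(0,228*k)),("rear edge",(.065,.08,.01),(0,379*k)),("strainer flange",(0,.055,.098),(524*k,352*k)),("valve rear end z~45?",(.065,-.045,.045),(0,0)),("pivot",(0,-.08,.045),(209.5,203)),("strainer top",(0,.055,.138),(541*k,383*k))]:
    print(n,proj(W,c+x*u+y*v+np.array([0,0,z])).round(1),np.round(px,1))
```

```text
front edge [[277.2 145.9]] [  0.  145.9]
rear edge [[335.7 243.8]] [  0.  242.6]
strainer flange [[336. 227.]] [335.4 225.3]
valve rear end z~45? [[239.6 257.2]] [0 0]
pivot [[208.7 207.5]] [209.5 203. ]
strainer top [[346.2 245.8]] [346.2 245.1]
```

The lever still leans about 0.05 rad to the front. Regrip and nudge 5 mm rearward.

>>> send_rows(
  linear=[
    [-0.028,-0.025,0],
    [-0.0555,-0.05,0],
    [-0.0555,-0.05,0.045],
    [-0.0555,-0.05,0.085],
    [-0.0555,-0.05,0.12],
    [-0.0555,-0.05,0.14],
    [-0.0555,-0.05,0.15],
    [-0.0555,-0.05,0.15],
    [-0.0555,-0.05,0.15],
    [-0.0555,-0.05,0.15],
  ],
  dr=[
    [0,0,0],
    [0,0,0],
    [0,0,0],
    [0,0,0],
    [0,0,0],
    [0,0,0],
    [0,0,0],
    [0,0,0],
    [0,0,0],
    [0,0,0],
  ],
  claw=[0,0,0,0,0,0,0,0,0.5,0.8],
)

```text
t: 6.9
eef_pos: [0.6147, 0.1622, 0.1207]
eef_rot: [0.001, -0.152, 0.988, 0.0]
wrist_force: [-0.3, -0.6, 0.1]
width: 0.693
finger_force: 0.0
```

>>> send_rows(
  linear=[
    [0,0,0],
    [0,0,0],
    [0,0,0],
    [-0.002,0,0],
    [-0.004,0,0],
    [-0.005,0,0],
    [-0.005,0,0],
    [-0.005,0,0],
  ],
  dr=[
    [0,0,0],
    [0,0,0],
    [0,0,0],
    [0,0,0],
    [0,0,0],
    [0,0,0],
    [0,0,0],
    [0,0,0],
  ],
  claw=[0.8,0.8,0.8,0.8,0.8,0.8,0.8,0.8],
)

```text
t: 7.7
eef_pos: [0.6182, 0.1627, 0.1202]
eef_rot: [0.0, -0.152, 0.988, -0.001]
wrist_force: [-1.8, -3.9, 6.7]
width: 0.297
finger_force: 25.3
```

>>> send_rows(
  linear=[
    [0,0,0],
    [0,0,0],
    [0,0,0],
    [0,0,0],
    [0,0,0],
    [0,0,-0.03],
    [0,0,-0.07],
    [0,0,-0.11],
    [0.03,0.025,-0.15],
    [0.06,0.05,-0.15],
  ],
  dr=[
    [0,0,0],
    [0,0,0],
    [0,0,0],
    [0,0,0],
    [0,0,0],
    [0,0,0],
    [0,0,0],
    [0,0,0],
    [0,0,0],
    [0,0,0],
  ],
  claw=[0.5,0,0,0,0,0,0,0,0,0],
)

```text
t: 8.7
eef_pos: [0.5485, 0.1938, 0.2738]
eef_rot: [0.004, -0.151, 0.989, 0.001]
wrist_force: [-0.4, 0.3, 1.3]
width: 1.001
finger_force: 0.0
```

>>> send_rows(
  linear=[
    [0,0,0],
    [0,0,0],
  ],
  dr=[
    [0,0,0],
    [0,0,0],
  ],
  claw=[0,0],
)

```text
t: 8.9
eef_pos: [0.5456, 0.1935, 0.2696]
eef_rot: [0.001, -0.153, 0.988, -0.0]
wrist_force: [0.6, -0.2, -0.3]
width: 0.997
finger_force: 0.0
```

```bash
cat > lever.py <<'E'
from h import *
W=get_calibration("wrist");I=camera("wrist")
u=np.array([np.cos(.305),np.sin(.305),0]);v=np.array([-u[1],u[0],0])
f=lambda th:proj(W,.6385*u-.030*v+np.array([0,0,.045])+.1*np.array([0,0,np.cos(th)])-.1*np.sin(th)*u)[0]
x0,y0=(f(0)-[40,45]).astype(int)
m=(I[y0:y0+90,x0:x0+75].max(2)<60).astype(np.uint8)
n,l,st,ce=cv2.connectedComponentsWithStats(m)
for i in range(1,n):
    if st[i][4]>300: print(st[i],st[i][:2]+[x0,y0]+st[i][2:4]/2,ce[i]+[x0,y0])
for th in (-.1,0,.1): print(th,f(th).round(1))
p,R,s=tool();print(p,p@u,p@v)
h=np.array([.5778,.2913,0]) # where is housing
print("to above strainer",to([*( .6385*u+.105*v)[:2],.27],down(.305)))
E
python3 lever.py
```

```text
[ 26  20  37  38 841] [197.5 242. ] [194.44589774 244.37931034]
-0.1 [194.3 258.2]
0 [193.6 248.5]
0.1 [193.1 238.1]
[0.54612854 0.19320161 0.2690179 ] 0.5789401714914715 0.020286087621681447
to above strainer (array([-0.0596,  0.0847, -0.001 ]), array([-0.01,  0.03,  0.05]))
```

Run:
```python
from h import *
I=camera("wrist").max(2)
for c in (185,188,191,194,197,200): print(c,list(I[222:265,c]))
for r in (236,240,244,248): print(r,list(I[r,172:220]))
```

```text
185 [np.uint8(102), np.uint8(27), np.uint8(11), np.uint8(21), np.uint8(67), np.uint8(57), np.uint8(55), np.uint8(66), np.uint8(72), np.uint8(81), np.uint8(94), np.uint8(36), np.uint8(32), np.uint8(29), np.uint8(38), np.uint8(32), np.uint8(36), np.uint8(33), np.uint8(40), np.uint8(34), np.uint8(47), np.uint8(34), np.uint8(40), np.uint8(39), np.uint8(44), np.uint8(35), np.uint8(39), np.uint8(38), np.uint8(42), np.uint8(36), np.uint8(34), np.uint8(35), np.uint8(34), np.uint8(36), np.uint8(36), np.uint8(31), np.uint8(67), np.uint8(95), np.uint8(76), np.uint8(82), np.uint8(100), np.uint8(110), np.uint8(113)]
188 [np.uint8(82), np.uint8(64), np.uint8(59), np.uint8(53), np.uint8(57), np.uint8(57), np.uint8(58), np.uint8(59), np.uint8(64), np.uint8(62), np.uint8(62), np.uint8(31), np.uint8(30), np.uint8(34), np.uint8(38), np.uint8(34), np.uint8(32), np.uint8(35), np.uint8(44), np.uint8(36), np.uint8(34), np.uint8(38), np.uint8(38), np.uint8(44), np.uint8(41), np.uint8(39), np.uint8(37), np.uint8(36), np.uint8(36), np.uint8(33), np.uint8(38), np.uint8(37), np.uint8(36), np.uint8(39), np.uint8
[... 4653 characters left out ...]
np.uint8(127)]
248 [np.uint8(113), np.uint8(113), np.uint8(113), np.uint8(118), np.uint8(109), np.uint8(108), np.uint8(105), np.uint8(40), np.uint8(26), np.uint8(43), np.uint8(42), np.uint8(40), np.uint8(37), np.uint8(39), np.uint8(35), np.uint8(41), np.uint8(37), np.uint8(38), np.uint8(37), np.uint8(35), np.uint8(36), np.uint8(41), np.uint8(37), np.uint8(40), np.uint8(35), np.uint8(40), np.uint8(40), np.uint8(37), np.uint8(36), np.uint8(38), np.uint8(32), np.uint8(39), np.uint8(37), np.uint8(42), np.uint8(34), np.uint8(36), np.uint8(31), np.uint8(26), np.uint8(27), np.uint8(29), np.uint8(65), np.uint8(61), np.uint8(61), np.uint8(61), np.uint8(60), np.uint8(75), np.uint8(104), np.uint8(127)]
```

The lever is now about 0.02 rad from upright, which is good. Next the strainer.

>>> send_rows(
  linear=[
    [-0.02,0.03,0],
    [-0.04,0.06,0],
    [-0.06,0.085,0],
    [-0.06,0.085,0],
    [-0.06,0.085,0.04],
    [-0.06,0.085,0.08],
    [-0.06,0.085,0.115],
    [-0.06,0.085,0.145],
    [-0.06,0.085,0.16],
    [-0.06,0.085,0.166],
  ],
  dr=[
    [0,0,0],
    [0,0,0],
    [0,0,0],
    [0,0,0],
    [0,0,0],
    [0,0,0],
    [0,0,0],
    [0,0,0],
    [0,0,0],
    [0,0,0],
  ],
  claw=[0,0,0,0,0,0,0,0,0,0],
)

```text
t: 10.0
eef_pos: [0.5764, 0.2903, 0.0999]
eef_rot: [-0.002, -0.151, 0.988, -0.001]
wrist_force: [-0.0, 0.1, 0.1]
width: 0.999
finger_force: 0.0
```

>>> send_rows(
  linear=[
    [0,0,0],
    [0,0,0],
    [0,0,0],
    [0,0,0],
    [0,0,0],
    [0,0,0],
    [0,0,0],
    [0,0,0],
    [0,0,0],
    [0,0,0],
  ],
  dr=[
    [0,0,0],
    [0,0,0],
    [0,0,0],
    [0,0,0],
    [0,0,0],
    [0,0,0],
    [0,0,0],
    [0,0,0],
    [0,0,0],
    [0,0,0],
  ],
  claw=[0,0.3,0.5,0.7,0.9,0.9,0.9,0.9,0.9,0.9],
  force=60,
)

```text
t: 11.0
eef_pos: [0.5779, 0.2924, 0.1039]
eef_rot: [0.001, -0.152, 0.988, 0.0]
wrist_force: [-1.2, -1.1, 5.6]
width: 0.261
finger_force: 58.5
```

>>> send_rows(
  linear=[
    [0,0,-0.01],
    [0,0,-0.03],
    [0,0,-0.055],
    [0,0,-0.08],
    [0,0,-0.11],
    [0,0,-0.14],
    [0,0,-0.17],
    [0,0,-0.2],
    [0,0,-0.22],
    [0,0,-0.22],
  ],
  dr=[
    [0,0,0],
    [0,0,0],
    [0,0,0],
    [0,0,0],
    [0,0,0],
    [0,0,0],
    [0,0,0],
    [0,0,0],
    [0,0,0],
    [0,0,0],
  ],
  claw=[0.9,0.9,0.9,0.9,0.9,0.9,0.9,0.9,0.9,0.9],
)

```text
t: 12.0
eef_pos: [0.5787, 0.2929, 0.3267]
eef_rot: [0.003, -0.152, 0.988, 0.001]
wrist_force: [0.4, 0.9, -0.6]
width: 0.267
finger_force: 58.7
```

Run:
```python
from h import *
p,R,s=tool();print(p,s['joints'],s['width'],s['finger_force'],s['wrist_force'])
# lookout near camera head: TCP ~ 0.30 above, tool yaw down
print(to([.50,-.16,.32],down(0.0)))
```

```text
[0.57870175 0.29286398 0.32670871] [4.68479526e-01 3.92725843e-01 2.78565505e-01 1.45121142e+00
 2.51290992e-05 1.63072951e-01] 0.2669123431853588 58.72558236122131 [ 0.41924594  0.88308374 -0.58884722]
(array([ 0.2113, -0.4082,  0.0052]), array([ 0.1,  0.3, 17.5]))
```

>>> send_rows(
  linear=[
    [0.01,-0.02,0],
    [0.025,-0.05,0],
    [0.045,-0.085,0],
    [0.065,-0.125,0],
    [0.085,-0.165,0],
    [0.105,-0.205,0],
    [0.125,-0.245,0],
    [0.145,-0.285,0],
    [0.165,-0.325,0],
    [0.185,-0.36,0],
  ],
  dr=[
    [0,0,1],
    [0,0,2],
    [0,0,4],
    [0,0,6],
    [0,0,8],
    [0,0,10],
    [0,0,12],
    [0,0,14],
    [0,0,16],
    [0,0,17.5],
  ],
  claw=[0.9,0.9,0.9,0.9,0.9,0.9,0.9,0.9,0.9,0.9],
)

```text
t: 13.0
eef_pos: [0.5081, -0.1085, 0.3216]
eef_rot: [-0.001, 0.001, 1.0, 0.0]
wrist_force: [0.6, 0.3, -1.4]
width: 0.264
finger_force: 58.8
```

>>> send_rows(
  linear=[
    [0.01,-0.02,0],
    [0.015,-0.04,0],
    [0.015,-0.04,0],
    [0.015,-0.04,0],
    [0.015,-0.04,0],
  ],
  dr=[
    [0,0,0],
    [0,0,0],
    [0,0,0],
    [0,0,0],
    [0,0,0],
  ],
  claw=[0.9,0.9,0.9,0.9,0.9],
)

```text
t: 13.5
eef_pos: [0.4943, -0.1459, 0.3224]
eef_rot: [-0.0, -0.0, 1.0, 0.0]
wrist_force: [0.6, 1.0, -0.2]
width: 0.265
finger_force: 59.0
```

Run:
```python
from h import *
import pickle
W=get_calibration("wrist");I=camera("wrist");S=camera("scene");T=camera("top")
pickle.dump(W,open("w3.pkl","wb"));cv2.imwrite("pics/w3r.png",I);cv2.imwrite("pics/s3.png",S);cv2.imwrite("pics/t3.png",T)
p,R,s=tool();print(p,s['joints']);print(proj(W,[.588,-.258,.1]))
cv2.imwrite("pics/w3.png",cv2.resize(I,(800,600)))
```

```text
[ 0.4945512  -0.14586553  0.32288899] [-2.86924569e-01  1.32219858e-01 -6.91015989e-02  1.36976515e+00
  1.73858003e-04 -2.88224293e-01]
[[157.24690296 234.670022  ]]
```

View pics/w3.png

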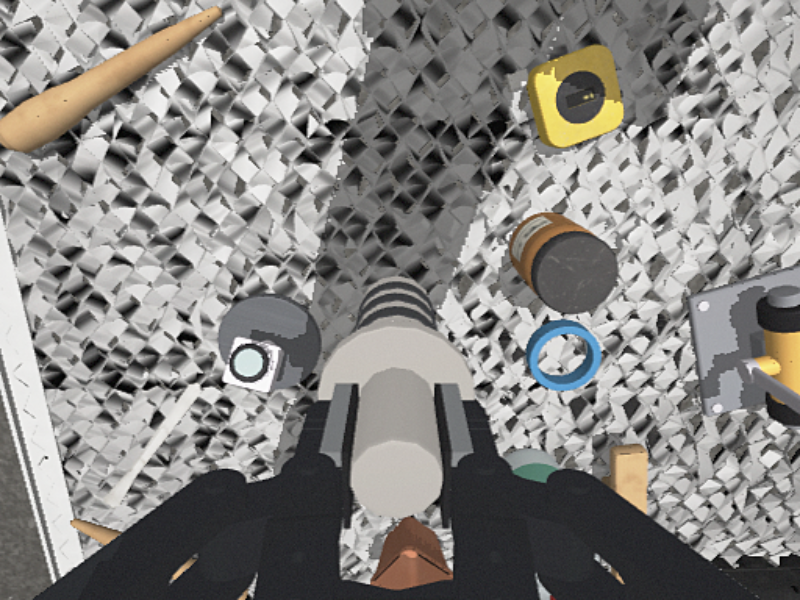

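The wrist view shows the strainer held straight along the tool, with the lens at (249,362)/1.5625. The jar, tape measure and roll are undisturbed. Now a closer crop of the camera head for its yaw.

Run:
```python
import cv2,numpy as np
I=cv2.imread("pics/w3r.png");S=cv2.imread("pics/s3.png");T=cv2.imread("pics/t3.png")
a=cv2.resize(I[183:258,130:210],(640,600),interpolation=cv2.INTER_CUBIC)
cv2.imwrite("pics/h3.png",a)
for n,X in(("wrist",I[183:258,130:210]),("scene",S[240:300,315:395]),("top",T[137:197,305:385])):
    b,g,r=[X[...,i].astype(int) for i in range(3)]
    m=((g-r>12)&(g>90)).astype(np.uint8);k,l,st,ce=cv2.connectedComponentsWithStats(m)
    for i in range(1,k):
        if st[i][4]>8: print(n,st[i],ce[i])
```

```text
wrist [25 40  6  2  9] [27.77777778 40.55555556]
wrist [ 20  41  18  17 182] [28.58241758 49.39010989]
scene [32 14 10 11 82] [36.45121951 19.1097561 ]
```

View pics/h3.png

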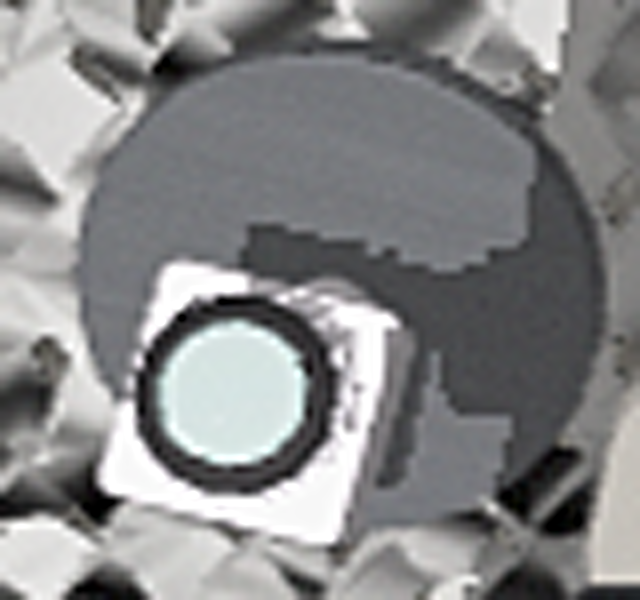

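The crop shows the box's front face corners at (175,262), (405,325), (335,545) and (102,485), and the lens ring centred at (236,393), at 8x from offset (130,183). I'll fit the camera yaw from these points and the known 30° tilt.

```bash
cat > cam.py <<'E'
from h import *
import pickle
from scipy.optimize import least_squares
W=pickle.load(open("w3.pkl","rb"));S=get_calibration("scene");T=get_calibration("top")
px=np.array([(236,393),(175,262),(405,325),(335,545),(102,485)])/8-.5+[130,183]
def axes(ps):
    z=np.array([-.5*np.cos(ps),-.5*np.sin(ps),.8660]);y=np.array([-np.sin(ps),np.cos(ps),0]);return np.cross(y,z),y,z
def pts(q):
    x,y,z=axes(q[2]);L=np.array([q[0],q[1],.1]);F=L-q[3]*z;h=.019
    # image up=-x world, image left=-y world
    return [L,F-h*x-h*y,F-h*x+h*y,F+h*x+h*y,F+h*x-h*y]
r=least_squares(lambda q:(proj(W,pts(q))-px).ravel(),[.588,-.258,-.2,.015])
print(r.x,r.fun.round(1))
L=np.array([*r.x[:2],.1])
print("proj scene",proj(S,L),"meas 351.5,259.1; top",proj(T,L),"meas 348.4,170.4")
print(tri([(W,px[0]),(S,(351.45,259.1)),(T,(348.4,170.4))]),plane(W,px[0],.1),tri([(W,px[0]),(S,(351.45,259.1))]))
E
python3 cam.py
```

```text
[ 0.58374646 -0.25644357 -0.30413963  0.03578835] [-0.8 -0.2  0.4 -0.5  0.4 -0.3  0.1  0.8 -0.1  0.3]
proj scene [[350.48227322 258.71144667]] meas 351.5,259.1; top [[348.3995509  171.37647894]] meas 348.4,170.4
(array([ 0.58726048, -0.25708207,  0.09498465]), [np.float64(0.8), np.float64(0.4), np.float64(0.5)]) [ 0.58401915 -0.25557082  0.1       ] (array([ 0.58666922, -0.25702041,  0.09564625]), [np.float64(0.5), np.float64(0.5)])
```

```bash
cat > goal.py <<'E'
from h import *
ps=-.304;L=np.array([.585,-.2565,.1]);z=np.array([-.5*np.cos(ps),-.5*np.sin(ps),.8660254]);y=np.array([-np.sin(ps),np.cos(ps),0])
G=Rn.from_matrix(np.c_[np.cross(y,-z),y,-z]);P=L+.1699*z
p,R,s=tool();print(P,p,to(P,G),s['joints'].round(3),s['width'],s['finger_force'])
E
python3 goal.py
```

```text
[ 0.50394523 -0.23107114  0.24713772] [ 0.4945512  -0.14586553  0.32288899] (array([-0.0093, -0.0852,  0.0757]), array([  4.59, -29.78,  17.09])) [-0.287  0.132 -0.069  1.37   0.    -0.288] 0.2640703423750993 58.953115940093994
```

>>> send_rows(
  linear=[
    [-0.001,-0.01,0],
    [-0.002,-0.02,0.005],
    [-0.003,-0.03,0.012],
    [-0.004,-0.04,0.02],
    [-0.005,-0.05,0.03],
    [-0.006,-0.06,0.04],
    [-0.007,-0.07,0.05],
    [-0.008,-0.078,0.06],
    [-0.009,-0.083,0.07],
    [-0.0093,-0.0852,0.0757],
  ],
  dr=[
    [0.46,-2.98,1.71],
    [0.92,-5.96,3.42],
    [1.38,-8.93,5.13],
    [1.84,-11.9,6.84],
    [2.3,-14.9,8.55],
    [2.75,-17.9,10.25],
    [3.2,-20.8,12],
    [3.7,-23.8,13.7],
    [4.1,-26.8,15.4],
    [4.59,-29.78,17.09],
  ],
  claw=[0.9,0.9,0.9,0.9,0.9,0.9,0.9,0.9,0.9,0.9],
)

```text
t: 14.65
eef_pos: [0.5033, -0.2315, 0.2465]
eef_rot: [0.256, 0.147, 0.954, -0.039]
wrist_force: [-0.2, 0.3, -1.3]
width: 0.269
finger_force: 59.0
```

>>> send_rows(
  linear=[
    [0,0,0],
    [0,0,0],
    [0,0,0],
    [0,0,0],
  ],
  dr=[
    [0,0,0],
    [0,0,0],
    [0,0,0],
    [0,0,0],
  ],
  claw=[0.9,0.9,0.9,0.9],
)

```text
t: 15.05
eef_pos: [0.5047, -0.2321, 0.2486]
eef_rot: [0.256, 0.146, 0.955, -0.04]
wrist_force: [0.1, -0.3, -0.8]
width: 0.265
finger_force: 59.0
```

```bash
python3 goal.py
python3 - <<'E'
from h import *
W=camera("wrist");S=camera("scene");T=camera("top");cs=get_calibration("scene");ct=get_calibration("top");cw=get_calibration("wrist")
cv2.imwrite("pics/w4.png",W)
L=np.array([.585,-.2565,.1]);ps=-.304;z=np.array([-.5*np.cos(ps),-.5*np.sin(ps),.8660254])
u=np.array([np.cos(.305),np.sin(.305),0]);v=np.array([-u[1],u[0],0])
a=cv2.resize(S[180:300,300:420],(400,400));b=cv2.resize(T[130:190,310:370],(400,400))
print("scene low end,top,lens",((proj(cs,[L+.08*z,L+.204*z,L])-[300,180])*400/120).round(), "top",((proj(ct,[L+.08*z,L+.204*z,L])-[310,130])*400/60).round()+[400,0])
c=cv2.resize(S[115:175,200:290],(300,200));d=cv2.resize(W,(267,200))
o=np.zeros((600,800,3),np.uint8);o[:400,:400]=a;o[:400,400:]=b;o[400:,:300]=c;o[400:,300:567]=d
cv2.imwrite("pics/f4.png",o)
E
```

```text
[ 0.50394523 -0.23107114  0.24713772] [ 0.50473517 -0.23211918  0.2485664 ] (array([0.0016, 0.0008, 0.0007]), array([-0.04,  0.07, -0.02])) [-0.484 -0.187 -0.689  0.551  0.089 -0.156] 0.2654433119104913 58.989545702934265
scene low end,top,lens [[131. 222.]
 [ 61. 151.]
 [170. 261.]] top [[654. 333.]
 [650. 438.]
 [656. 273.]]
```

View pics/f4.png

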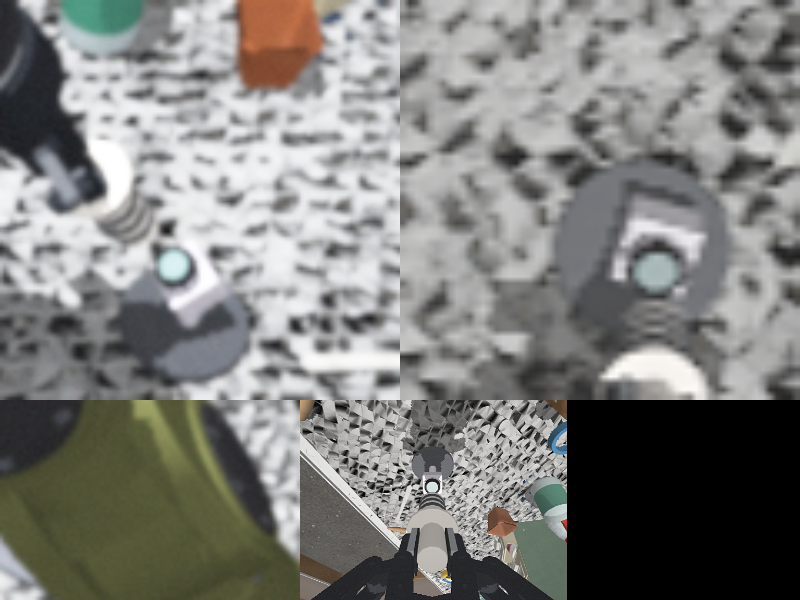

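The strainer is held tilted over the lens. The scene crop has the lens at (175,265) and the strainer's low end at about (135,230), both offset equally from prediction. I'll check the alignment in the wrist camera numerically.

Run:
```python
from h import *
W=get_calibration("wrist");I=camera("wrist");p,R,s=tool()
for d in (.16,.17,.18): print(d,proj(W,p+R.apply([0,0,d])).round(1))
c=proj(W,p+R.apply([0,0,.17]))[0];x0,y0=(c-30).astype(int);X=I[y0:y0+60,x0:x0+60].astype(int)
m=((X[...,1]-X[...,2]>12)&(X[...,1]>90)).astype(np.uint8);k,l,st,ce=cv2.connectedComponentsWithStats(m)
for i in range(1,k):
    if st[i][4]>8: print(st[i],ce[i]+[x0,y0],st[i][:2]+[x0,y0]+st[i][2:4]/2-.5)
print([proj(W,p+R.apply([.01,0,.17]))[0].round(1),proj(W,p+R.apply([0,.01,.17]))[0].round(1)])
```

```text
0.16 [[252.  172.3]]
0.17 [[252.1 169.4]]
0.18 [[252.1 166.7]]
[32 19 11 19 26] [261.03846154 165.46153846] [259. 167.]
[21 29  6  9 20] [245.05 172.2 ] [245.5 172. ]
[26 34 11  4 20] [252.65 175.05] [253.  174.5]
[array([252.1, 159.2]), array([262.6, 169.4])]
```

>>> send_rows(
  linear=[
    [0.001,0.0005,0],
    [0.0015,0.001,0.0005],
    [0.0015,0.001,0.0005],
    [0.0015,0.001,0.0005],
    [0.0015,0.001,0.0005],
    [0.0015,0.001,0.0005],
  ],
  dr=[
    [0,0,0],
    [0,0,0],
    [0,0,0],
    [0,0,0],
    [0,0,0],
    [0,0,0],
  ],
  claw=[0.9,0.9,0.9,0.9,0.9,0.9],
)

```text
t: 15.85
eef_pos: [0.503, -0.2307, 0.2463]
eef_rot: [0.256, 0.147, 0.955, -0.039]
wrist_force: [0.0, 0.1, -2.2]
width: 0.264
finger_force: 59.0
```

```bash
python3 goal.py
python3 - <<'E'
from h import *
T=camera("top");ct=get_calibration("top")
u=np.array([np.cos(.305),np.sin(.305),0]);v=np.array([-u[1],u[0],0])
for th in(-.1,0,.1):print(th,(proj(ct,.6385*u-.03*v+[0,0,.045]+.1*np.array([0,0,np.cos(th)])-.1*np.sin(th)*u)-[160,130])*5)
cv2.imwrite("pics/t5.png",cv2.resize(T[130:240,160:300],(700,550),interpolation=cv2.INTER_CUBIC))
E
```

```text
[ 0.50394523 -0.23107114  0.24713772] [ 0.5029524  -0.23068508  0.24626761] (array([-0.0014, -0.0001, -0.0002]), array([-0.05,  0.02, -0.07])) [-0.483 -0.19  -0.696  0.547  0.088 -0.154] 0.26388768256308104 58.98900389671326
-0.1 [[313.41990159 126.52944038]]
0 [[317.6041848 140.6984864]]
0.1 [[321.93677178 155.10916812]]
```

View pics/t5.png

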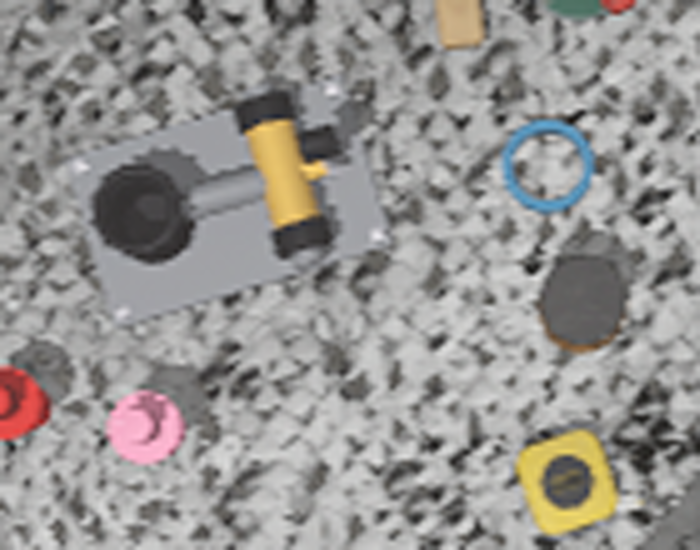

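The top view shows the lever knob at (320,142), where upright is predicted at (318,141). The housing is empty, and the roll, jar and tape measure are where they were. Handing in.

```bash
python3 -c "
from plant import r
print(r.finish_job())"
```

```text
the job is handed in; nothing more can be done
None
```

I set the lever upright first (within about 0.02 rad), then drew out the strainer and handed in while holding it on the camera's line of sight, its lower end about 80 mm from the lens (good to a few mm); the jar, tape measure and tape roll were not moved.

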